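# Sort the rejected turned feet into the offcut bin

### The arm

A 6-joint arm with a two-finger parallel gripper is mounted at the origin on the work surface. World frame = base frame: x ahead of the robot, y to its left, z up, the work surface at z = 0. Lengths are in m, angles in rad, forces in N, time in s.
With the tool pointing down it reaches from about 0.375 to 0.9 m from the base axis. Payload 3.1 kg.
Tool frame: the origin (TCP) lies on the front face of the gripper's body, between the roots of the fingers; the fingertips stand 70 mm ahead of it and the grasp point (between the pads) lies 51 mm ahead of it; z points along the fingers, y is the direction in which the jaws open and shut (so a half turn about z gives the same grasp; the last joint's range is limited). The gripper opens to 87 mm and grips with 3 to 60 N. Pads are 19 mm wide; open, the fingers measure 117 mm over their backs; the gripper's body (75 mm by 190 mm) begins 51 mm behind the grasp point.
Start: joints at [-1.496, 0.527, 1.433, -0, 1.181, -0.178], TCP at [0.156, -0.605, 0.292] pointing down, gripper open.
Joint ranges: [-3.08, 3.08], [-0.75, 2.2], [0.22, 2.44], [-1.43, 4.57], [0, 2.65], [-2.85, 2.85]. Speed limits (rad/s): [2.79, 2.79, 3.14, 3.14, 3.14, 3.14].

### API

Orientations are given as a unit quaternion [x, y, z, w].
In Python, from rig import robot gives the robot as it stands. Calls block until the motion is done:
- robot.reach(position, orientation): joint-space move of the TCP to a pose.
- robot.line_to(position, rot=None, vel=0.15): straight line of the TCP; rot=None keeps the orientation; vel is the mean speed in m/s.
- robot.goto_joints(angles): joint-space move.
- robot.gripper_to(opening, effort=None): finger opening in m; effort is the grip in N (None keeps the last); returns when the fingers have stopped.
- robot.dwell(seconds).
- robot.inverse_kinematics(position, orientation): joint angles nearest the present ones, or None.
- robot.grab_frame(name): name is "scene" or "top"; returns a dict with "pixels" (384x512x3 uint8, red, green, blue), "intrinsics" (3x3 intrinsics, pixels), "world_to_cam" (4x4, takes a point from world to camera coordinates). Camera axes: x right, y up, looking along -z (the intrinsics and any distortion apply to the point x, -y, -z); pixel columns grow to the right and rows downward; lengths in m; the calibration is good to about 2 mm. A picture is of the moment at which its call begins. There is no depth.
A pose or a line that the arm cannot do raises robot.IKError and nothing moves.
- robot.finish_job(): hands the job in, once; it reports no verdict.
Readings, each from a call of its own:
- robot.read_time(): time.
- robot.read_joint_positions(): joint angles.
- robot.read_qvel(): joint speeds.
- robot.read_joint_torque(): joint torques, N m.
- robot.read_position(): TCP position.
- robot.read_eef_rot(): TCP orientation.
- robot.read_wrist_force(): force on the tool from outside, world axes, zero at the start.
- robot.read_torque(): the same for the moment, N m.
- robot.read_finger_gap(): finger opening in m.
Only numpy, scipy, OpenCV 4.12 (cv2) and the standard library are available. Lean on these libraries where they do the work, as an engineer would, in place of code of your own. Each camera call takes 0.05 s, during which the arm holds its last target.

### The job

Three turned wooden furniture feet stand on the lathe bench. The two whose top spigot has been sawn off are rejects: put both of them into the low plywood bin at the side, and leave the good foot, the one with the spigot on top, standing where it is.

Things in the scene. Friction and masses are not known exactly. Their poses are not given: they have to be found in the camera images.
- reject_a_center (a point): centre (half-way up, on the axis) of a rejected turned foot of pale wood, standing upright and loose on the bench: 64 mm high, round, flat top without a spigot. Its widest part is a straight band 46 mm in diameter, from 17 to 47 mm above its underside, with a narrower groove (34 mm) above and below it and 40 mm discs at top and bottom. z points up along its axis. 45 to 91 g.
- reject_b_center (a point): centre of the second rejected foot, the same shape and size as the first
- whole_center (a point): point on the axis of the good foot, 32 mm above its underside: the same turned shape as the rejects, but with a round spigot 18 mm in diameter and 22 mm high on its top, so 86 mm high over all. It stands loose and upright on the bench, z up. The three feet stand at least 110 mm apart, centre to centre, in any order, in a loose row that runs along the robot's left-right direction (y); other things on the bench are at least 25 mm clear of them and lower than 70 mm nearby.
- bin: open-topped plywood bin, fixed to the bench, 250 mm along its x by 190 mm along its y and 65 mm high, walls and floor 8 mm thick. Origin at the centre of its underside, z up. It is to the robot's left of the feet, turned by up to 0.3 rad.
There are look-alikes about, which are no part of the job. Leave any red or yellow look-alike of the part that bears reject_a_center alone.

How it is judged:
By the outcome, as a careful person would: the job done as asked, in the order asked, and still so for the second after the job is handed in, with the robot touching nothing.
It also fails if it takes over 58 s, if anything falls off the work surface, if the arm or the gripper's body presses on something with over 40 N, if the wrist force passes 120 N, or if a joint passes its speed limit or range.

## Working session

There is one attempt and no reset: what is moved stays moved. The work goes in short steps, each a Python script; the robot and the scene stay as the last script left them, time stands still between calls to the robot, and variables do not carry over. Pictures are saved under pics/ and viewed, and the job is handed in when it is done.

```bash
mkdir -p pics; ls; python3 - <<'E'
from rig import robot
import cv2,pickle
for n in ("scene","top"):
    f=robot.grab_frame(n); pickle.dump(f,open(n+".pkl","wb"))
    cv2.imwrite(f"pics/{n}0.png",f["pixels"][:,:,::-1])
    print(n,f["intrinsics"],f["world_to_cam"],f.keys())
print(robot.read_time())
E
```

```text
pics
scene [[435.58889264   0.         254.13764319]
 [  0.         435.58889264 187.82811936]
 [  0.           0.           1.        ]] [[ 0.02889036  0.99947693  0.01453337 -0.00661334]
 [-0.84270555  0.016534    0.53812079  0.41370481]
 [ 0.53759902 -0.02779385  0.84274243 -1.52530921]
 [ 0.          0.          0.          1.        ]] dict_keys(['pixels', 'intrinsics', 'world_to_cam'])
top [[347.87288692   0.         251.53212066]
 [  0.         347.87288692 199.99977017]
 [  0.           0.           1.        ]] [[ 0.00890476 -0.99995767 -0.00231641 -0.02550035]
 [ 0.99765922  0.00872718  0.06782268 -0.53017913]
 [-0.06779959 -0.00291494  0.9976947  -0.8274725 ]
 [ 0.          0.          0.          1.        ]] dict_keys(['pixels', 'intrinsics', 'world_to_cam'])
0.1
```

View pics/scene0.png

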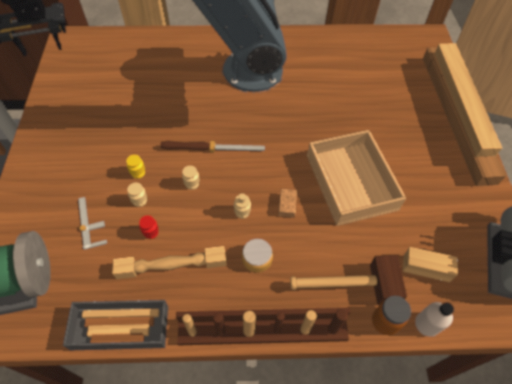

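View pics/top0.png

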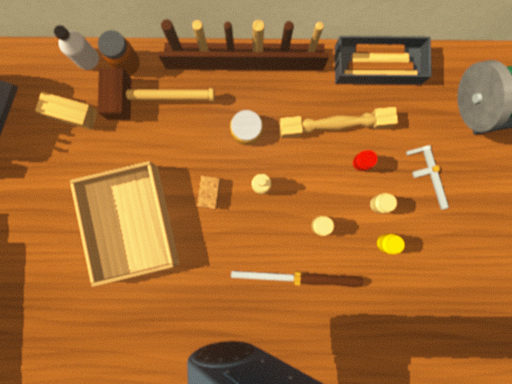

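The scene picture shows three pale feet at about (191,177), (137,194) and (243,205). There is a yellow look-alike at (136,166) and a red one at (149,227), and the bin is at (355,175). In the top picture the pale feet are at (323,226), (384,203) and (261,184). I'll crop closer to check which one has the spigot.

```bash
python3 - <<'E'
import cv2,numpy as np
a=cv2.imread("pics/scene0.png")[150:245,115:275]; b=cv2.imread("pics/top0.png")[145:265,240:420]
a=cv2.resize(a,None,fx=4,fy=4,interpolation=cv2.INTER_CUBIC)
b=cv2.resize(b,None,fx=4,fy=4,interpolation=cv2.INTER_CUBIC)
cv2.imwrite("pics/c1.png",a);cv2.imwrite("pics/c2.png",b)
c=cv2.imread("pics/top0.png")[150:300,60:220]
cv2.imwrite("pics/c3.png",cv2.resize(c,None,fx=4,fy=4,interpolation=cv2.INTER_CUBIC))
E
```

```text
(no output)
```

View pics/c1.png

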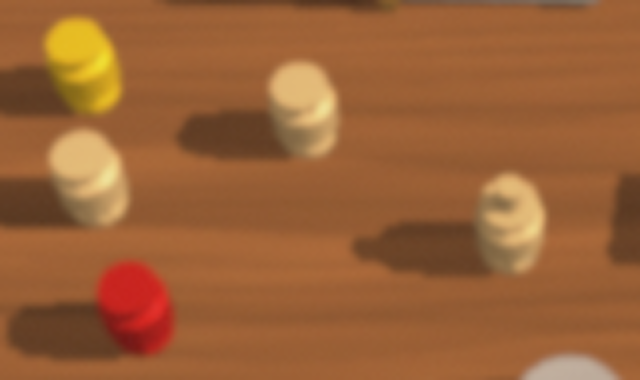

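View pics/c2.png

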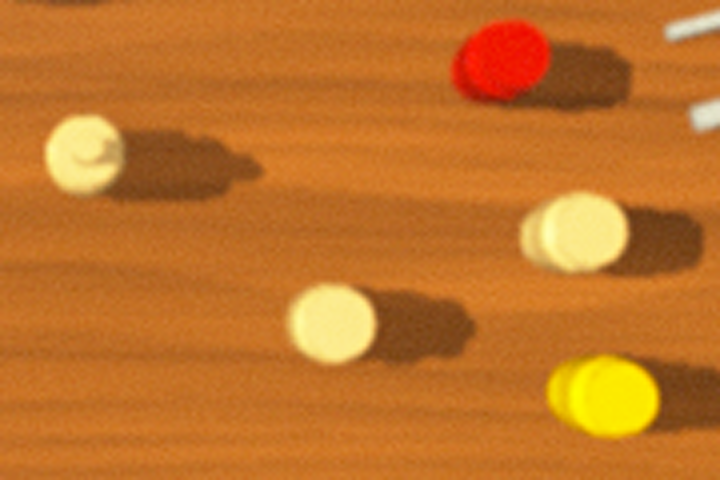

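View pics/c3.png

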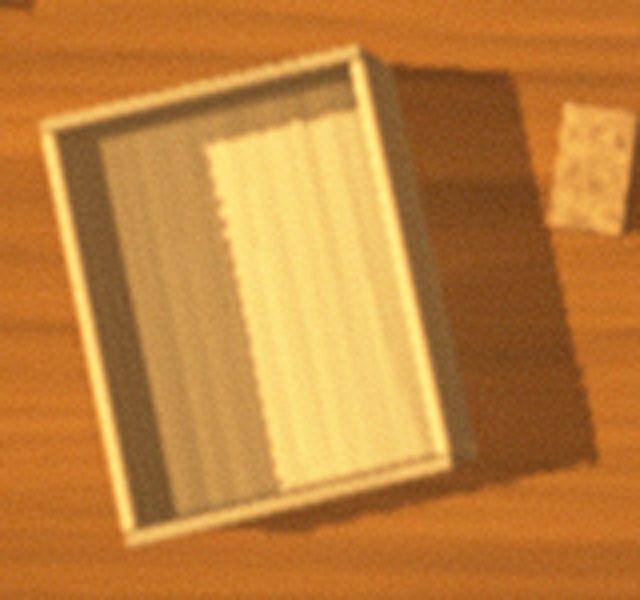

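The crop confirms it. Rejects with flat tops: scene (190,172) and (136,189). The good foot with the spigot is at (243,205). The red and yellow ones are look-alikes. Next I compute positions.

```bash
cat > h.py <<'E'
import numpy as np,pickle
def ray(f,u,v,z):
    K=f["intrinsics"];T=f["world_to_cam"];d=np.linalg.inv(K)@[u,v,1];d=np.array([d[0],-d[1],-d[2]])
    R=T[:3,:3];c=-R.T@T[:3,3];d=R.T@d
    return c+d*(z-c[2])/d[2]
E
python3 - <<'E'
from h import *
np.set_printoptions(precision=4,suppress=True)
s=pickle.load(open("scene.pkl","rb"));t=pickle.load(open("top.pkl","rb"))
o=.375
for n,a,b in (("P",(300,88),(333,323)),("Q",(84,156),(586,232)),("good z.064",(510,205),(85,154)),("yellow",(78,47),(612,397)),("red",(130,290),(505,60))):
    print(n,ray(s,a[0]/4+115-o,a[1]/4+150-o,.064),ray(t,b[0]/4+240-o,b[1]/4+145-o,.064))
C=[ray(t,x/4+60-o,y/4+150-o,.065) for x,y in ((45,124),(362,48),(452,465),(128,541))]
for c in C:print(c)
print(np.mean(C,0),[np.linalg.norm(C[i]-C[i-1]) for i in range(4)])
d=C[1]-C[2];print(np.arctan2(d[1],d[0]))
from rig import robot
print(robot.read_position(),robot.read_eef_rot())
E
```

```text
P [ 0.4747 -0.1875  0.064 ] [ 0.4706 -0.1845  0.064 ]
Q [ 0.5279 -0.3304  0.064 ] [ 0.5239 -0.3298  0.064 ]
good z.064 [ 0.5723 -0.0429  0.064 ] [ 0.5664 -0.0421  0.064 ]
yellow [ 0.4366 -0.3452  0.064 ] [ 0.43  -0.343  0.064]
red [ 0.6311 -0.2888  0.064 ] [ 0.6232 -0.2847  0.064 ]
[0.5683 0.3961 0.065 ]
[0.6141 0.2145 0.065 ]
[0.376  0.1566 0.065 ]
[0.3318 0.3387 0.065 ]
[0.4726 0.2764 0.065 ] [np.float64(0.24340211963053512), np.float64(0.18731048022390756), np.float64(0.2451021176864139), np.float64(0.18737375101178244)]
0.23841213713696424
[ 0.1563 -0.6046  0.2914] [ 0.992   0.1261  0.     -0.001 ]
```

```bash
cat >> h.py <<'E'
def q(a): return [np.cos(a/2),np.sin(a/2),0,0]
BIN=np.array([.473,.277]);YAW=.238;BX=np.array([np.cos(YAW),np.sin(YAW)])
E
cat > pick.py <<'E'
from rig import robot
from h import *
import cv2
def pick(x,y,tag):
    robot.reach([x,y,.26],q(0)); print(robot.read_time())
    robot.line_to([x,y,.088],vel=.12)
    robot.gripper_to(.0,effort=20); print("gap",robot.read_finger_gap(),robot.read_wrist_force())
    robot.line_to([x,y,.26],vel=.15)
    print("gap",robot.read_finger_gap(),robot.read_wrist_force(),robot.read_time())
    for n in ("scene","top"):
        cv2.imwrite(f"pics/{n}_{tag}.png",robot.grab_frame(n)["pixels"][:,:,::-1])
def place(off,tag):
    p=BIN+off*BX
    robot.reach([*p,.26],q(YAW))
    robot.line_to([*p,.099],vel=.12)
    print("down",robot.read_wrist_force(),robot.read_finger_gap())
    robot.gripper_to(.07); robot.line_to([*p,.26],vel=.15); print(robot.read_time())
    for n in ("scene","top"):
        cv2.imwrite(f"pics/{n}_{tag}.png",robot.grab_frame(n)["pixels"][:,:,::-1])
E
python3 - <<'E'
from pick import *
p=BIN+.055*BX; r=BIN-.055*BX
for P,a in (([.526,-.33],0),([.4725,-.186],0),(p,YAW),(r,YAW)):
    print(robot.inverse_kinematics([*P,.26],q(a)),robot.inverse_kinematics([*P,.088],q(a)))
robot.gripper_to(.087)
pick(.526,-.33,"q1")
E
```

```text
[-7.40031399e-01  5.58386144e-01  1.47572281e+00 -4.44089210e-16
  1.10748370e+00  8.30764928e-01] [-7.40031399e-01  7.97822163e-01  1.57579024e+00 -4.44089210e-16
  7.67980253e-01  8.30764928e-01]
[-5.95393988e-01  4.16238873e-01  1.75800685e+00 -4.44089210e-16
  9.67346932e-01  9.75402338e-01] [-5.95393988e-01  7.18069557e-01  1.87051486e+00 -4.44089210e-16
  5.53008234e-01  9.75402338e-01]
[ 3.17703636e-01  5.32823490e-01  1.52766082e+00 -4.44089210e-16
  1.08110835e+00  1.65049996e+00] [ 3.17703636e-01  7.81538462e-01  1.62916863e+00 -4.44089210e-16
  7.30885564e-01  1.65049996e+00]
[ 3.35870403e-01  4.01327951e-01  1.78655223e+00 -4.44089210e-16
  9.53712474e-01  1.66866673e+00] [ 3.35870403e-01  7.11579102e-01  1.90108147e+00 -4.44089210e-16
  5.28932081e-01  1.66866673e+00]
2.0083
gap 0.04529681681005268 [-0.10805201 -0.78264385 -0.32498841]
gap 0.045555260582897286 [-0.31268843  0.79442684 -1.11114956] 5.6667
```

```bash
python3 - <<'E'
from pick import *
place(.055,"q2")
E
```

```text
down [-0.25206798  0.36120403 -1.12687216] 0.04569275264395634
11.4417
```

View pics/scene_q1.png

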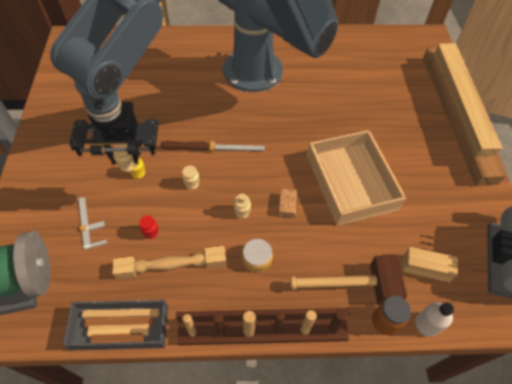

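View pics/scene_q2.png

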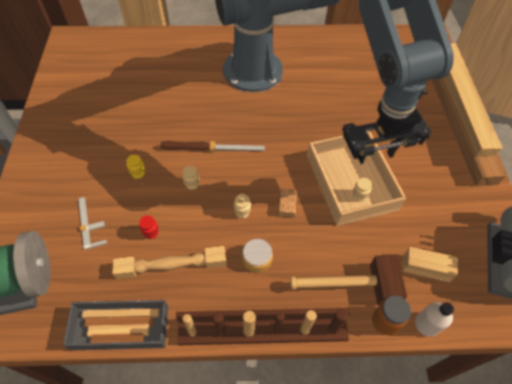

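The first reject was held at (123,160) in the lift picture. It now stands in the bin at about (363,187), and the other reject (191,177), the good foot (243,205), the red one and the yellow one haven't moved. Next is the second reject.

```bash
python3 - <<'E'
from pick import *
robot.gripper_to(.087)
pick(.4725,-.186,"p1")
E
```

```text
13.925
gap 0.04571831418667744 [ 0.05581359 -0.48917237  0.58593859]
gap 0.045853750591914114 [-0.6184143  -0.25890975 -0.68267288] 17.5833
```

View pics/scene_p1.png

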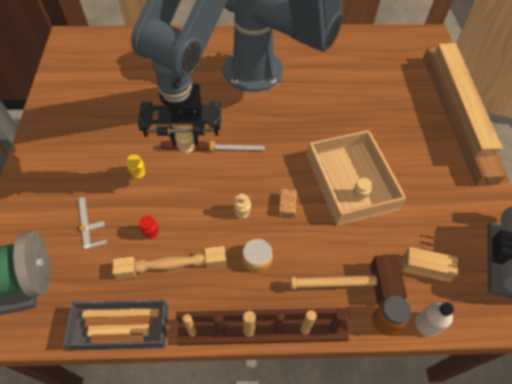

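The second reject is in the jaws at (185,140), the first stands in the bin at (363,187), and the good foot is still at (243,205).

```bash
python3 - <<'E'
from pick import *
place(-.055,"p2")
robot.reach([.45,-.2,.3],q(0))
for n in ("scene","top"):
    im=robot.grab_frame(n)["pixels"][:,:,::-1]; cv2.imwrite(f"pics/{n}_end.png",im)
print(robot.read_time())
E
python3 - <<'E'
import cv2
a=cv2.imread("pics/scene_end.png")[120:230,220:420]
cv2.imwrite("pics/c_end.png",cv2.resize(a,None,fx=4,fy=4,interpolation=cv2.INTER_CUBIC))
E
```

```text
down [ 0.24134966 -0.2917214  -0.75786976] 0.04540211853021643
22.8
24.7083
```

View pics/scene_end.png

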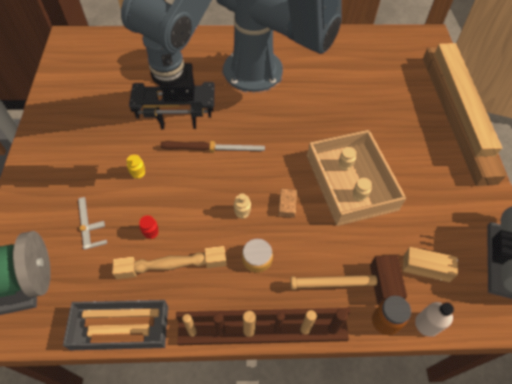

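View pics/c_end.png

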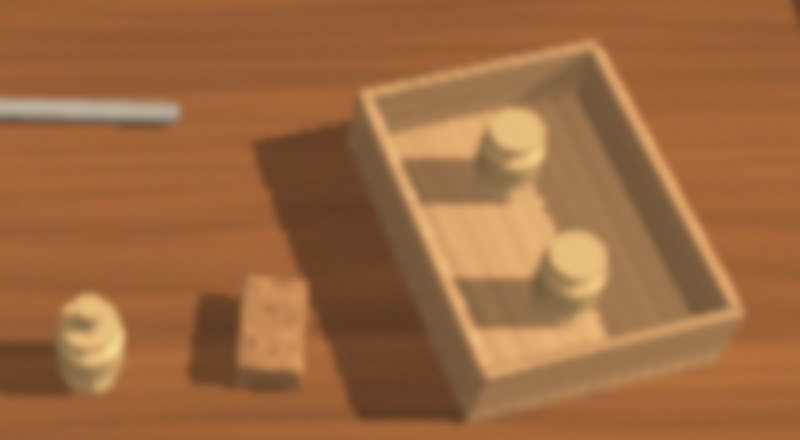

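Both rejects stand upright in the bin at (348,155) and (363,187). The good foot is at (243,205), as at the start, and the gripper is empty and clear.

```bash
python3 -c "
from rig import robot
robot.finish_job()"
```

```text
the job is handed in; nothing more can be done
```

Both sawn-off feet are in the plywood bin, and I handed the job in at about 24.7 s of the 58 s allowed.

- **Handling:** I gripped each reject by its 46 mm band; the fingers closed to 45–46 mm. I set each down gently inside the bin. Every wrist force I read was under 2 N.
- **Final pictures:** Both rejects stand upright in the bin. The good foot and the red and yellow look-alikes are at the same pixels as at the start, and the gripper is empty and clear of everything.
- **Disagreement:** The two cameras placed the rejects up to about 5 mm apart (up to 9 mm for the look-alikes). I used the average for the rejects, and it caused no trouble when gripping.

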